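Oil the coupling and seat the bayonet filter collar

TASK

Oil the filter coupling first: press the nozzle cap of the spray can, which is clamped beside the filter stand, fully down and let it spring back up. Then turn the knurled filter collar that sits loose on top of the stand until its hidden keyways drop over the pins, and push it fully home against the spring of its seal. Finish while still holding the collar pushed home, and leave the other things on the bench where they are.

Things in the scene. Friction and masses are not known exactly. Their poses are not given: they have to be found in the camera images.
- stand: filter stand fixed to the bench: grey plate 110 x 110 x 12 with a dark steel column of diameter 50 on it. Origin on the column's axis at bench level, z up; the spray can stands on its +y side
- seat (a point): middle of the column's flat top (shoulder), 62 above the bench. A fixed steel spigot of diameter 28 rises here on the axis to 98 above the bench, inside the collar, with three radial pins 120 degrees apart whose tops are 76 above the bench. How the pins are turned is not given
- collar_mid (a point): centre, half-way up, of the loose knurled aluminium collar (0.1 to 0.2 kg), a round cap of outer diameter 54, 44 tall, upright round the spigot with about 1.5 play. At the start it rests on the pins and this point is 98 above the bench; with the keyways over the pins it falls (or is pressed) 8 onto the seal ring, and 6 more bring it fully home on the shoulder, at 84
- collar_top (a point): centre of the collar's closed top (dark perforated disc), 22 above collar_mid. Three identical keyways 120 degrees apart are hidden inside; they come over the pins somewhere between 20 and 75 degrees of clockwise turn (seen from above) from the start, and pass them within at least 8 degrees either way
- seal (a joint): the sprung black seal ring of diameter 42 round the spigot, 6 proud of the shoulder at value 0; the value is how far (m) it is pushed down: 0.006 when the collar is fully home. It pushes back with about 3.5 N at first and 8 N at home, so an unheld collar rises again
- nozzle_top (a point): centre of the top face of the spray can's round grey nozzle cap (diameter 30, 16 tall), about 153 above the bench, facing up. The can (aluminium, diameter 58, round foot of diameter 90) is fixed to the bench 170 to 210 from the stand's axis, with its nozzle towards the stand
- nozzle (a joint): how far (m) the nozzle cap is pressed: 0 up, 0.006 fully down; needs about 4.5 N to go fully down and springs back by itself
- tube_stub: bystander: short steel tube standing on end, diameter 32, 28 tall, between stand and can; origin under its centre
- wrench: bystander: steel wrench 150 long lying along its x axis, on the robot's side of the stand
- driver: bystander: screwdriver 170 long with a black handle, lying along its x axis, beyond the stand and the can
- offcut: bystander: light wood offcut 50 x 130 x 28, beyond the stand; origin under its centre
- carton: bystander: cardboard carton 100 x 70 x 50; origin under its centre
- brush: bystander: brush with a wooden handle lying along its x axis
- puck: bystander: dark steel disc, diameter 56, 22 tall; origin under its centre
Mind the look-alikes: they are no part of the job. What is shaped like the part that bears collar_mid but red is not meant. What is shaped like the part that bears nozzle_top but orange is not meant.

How it is judged (in metres and radians):
On the way, in this order (a step that is already met when the one before it is completed fails the run):
1. the nozzle cap is pressed fully down, while the collar still sits on the pins (value of joint nozzle above 0.0045 m and z of collar_mid in the frame of stand above 0.094 m), for 0.05 s.
2. the nozzle cap has sprung back up (value of joint nozzle below 0.0012 m), for 0.1 s.
3. the collar has been turned and its keyways have dropped over the pins (z of collar_mid in the frame of stand below 0.0925 m and horizontal distance between collar_mid and stand below 0.004 m), for 0.1 s.
At the end, for the whole second after the job is handed in: the collar is fully home (within 1.5 mm of the shoulder), upright, on the spigot's axis within 4 mm, with its seal pushed down at least 4.5 mm, and the fingers still hold it there (more than 2 N of contact); the nozzle cap is up (z of collar_mid in the frame of stand below 0.0855 m and value of joint seal above 0.0045 m and horizontal distance between collar_mid and stand below 0.004 m and angle between collar_mid's own z axis and vertical below 0.06 rad and contact force between the fingers and collar above 2 N and value of joint nozzle below 0.0012 m); the arm keeps its last pose, push and grip.
It fails at once if a bystander is moved more than 3 cm (distance of any of tube_stub, wrench, driver, offcut, carton, brush, puck from where it was at the start of the episode above 0.03 m).
It also fails if it takes over 48 s, if anything falls off the work surface, if the arm or the gripper's body presses on something with over 40 N, if the wrist force passes 120 N, or if a joint passes its speed limit or range.

ROBOT

A 6-joint arm with a two-finger parallel gripper is mounted at the origin on the work surface. World frame = base frame: x ahead of the robot, y to its left, z up, the work surface at z = 0. Lengths are in mm, angles in degrees, forces in N, time in s.
With the tool pointing down it reaches from about 300 to 850 mm from the base axis. Payload 5.4 kg.
Tool frame: the origin (TCP) lies midway between the tips of the shut fingers; the grasp point (between the pads) lies 19 mm behind it; z points along the fingers, y is the direction in which the jaws open and shut (so a half turn about z gives the same grasp; the last joint's range is limited). The gripper opens to 85 mm and grips with 20 to 120 N. Pads are 22 mm wide; open, the fingers measure 114 mm over their backs; the gripper's body (76 mm by 85 mm) begins 54 mm behind the grasp point. The pads swing forward as they close: fully open they stand 13 mm farther back than shut.
Start: joints at [-76.037, 9.076, 91.501, -0, 79.423, -12.038], TCP at [252.046, -516.797, 231.299] pointing down, gripper open.
Joint ranges: [-166.64, 166.64], [-54.1, 131.32], [10.49, 154.53], [-73.88, 253.88], [9.74, 151.15], [-171.62, 171.62]. Speed limits (degrees/s): [147.25, 147.25, 180, 180, 180, 180].

INTERFACE

Orientations are given as a 3x3 rotation matrix whose columns are the frame's x, y, z axes.
In Python, from plant import * gives the robot as it stands.
- The arm moves only by the tool play_rows, never from a script. Its argument "moves" is a list of rows, each an object with "translation": the shift along the tool's x, y, z in m, a list of three; "angular": the turn, a rotation vector about the tool's x, y, z in degrees, a list of three. A call has 1 to 5 rows; each row is the pose to reach, as a shift and turn from the pose measured when the call began, along the tool's axes at that moment; what a row does not reach only later rows make up. A row lasts 1/12 s, in which the tool goes at most 41.7 mm and 7.16 degrees, less where a joint would pass 70% of its speed; a pose out of reach is approached as far as the arm can. A call with a gripper value outside its range is refused whole. "grip" is the finger opening in m, from 0 to 0.0854, set as the call begins (left out, the last holds). The fingers move at their own pace and stop on an object; "squeeze" is the grip in N (left out, the last holds). Time passes only in rows, so rows that repeat a pose let the fingers close. It gives the time, the measured TCP pose, the force and the opening at its end, in the units of the state.
- get_state(): the state, without advancing time (a new reading comes with each control period).
- camera(name): name is "scene" or "top" or "wrist"; returns the picture (400x640x3 uint8, red, green, blue); there is no depth.
- get_calibration(name): a dict with "K" (3x3 intrinsics, pixels), "dist_coeffs" ([k1, k2, p1, p2, k3] as OpenCV has them; the pictures are not rectified), "extrinsics" (4x4, takes a point from world to camera coordinates). Camera axes: x right, y down, z forward; pixel columns grow to the right and rows downward; lengths in mm; the calibration is good to about 2 mm. A picture is of the moment at which its call begins: read the wrist's pose just before it. get_calibration takes no time and is no camera call; for the wrist camera it gives the pose at the moment of the call.
- hand_in(): hands the job in, once; it reports no verdict.
Trained networks look in the newest picture that a camera, given by its name, has taken for a name from the list of things; names that differ only in an ending like _2 or _b are one class to them, and where a whole thing is asked for, a point or a joint stands for the part that bears it (a point fixed in the world has none). Each returns a list of dicts, best first, with "confidence" (0 to 1); they miss things now and then, are a little off and sometimes report something else, mostly with a low value. They report only what shows in the picture. A call takes as long as a camera call. They do not tell look-alikes from the thing itself.
- silhouettes(camera, label): "pixels" (400x640 bool, what is visible of it) and "rect" ([left, top, right, bottom] in pixels, round what is visible of it).
The state is a dict: "clock": time; "joints": joint angles; "joint_vel": joint speeds; "effort": joint torques, N m; "ee_pos": TCP position; "tcp_rot": TCP orientation; "wrist_force": force on the tool from outside, world axes, zero at the start; "wrist_torque": the same for the moment, N m; "opening": opening from 0.0 (shut) to 1.0 (fully open).
Only numpy, scipy, OpenCV 4.12 (cv2) and the standard library are available. Lean on these libraries where they do the work, as an engineer would, in place of code of your own. Each camera call takes 0.05 s, during which the arm holds its last target.

## Working session

There is one attempt and no reset: what is moved stays moved. The work goes in short steps, Python scripts to look and compute and a tool call to move; the robot and the scene stay as the last step left them, time stands still between calls to the robot, and variables do not carry over. Pictures are saved under pics/ and viewed, and the job is handed in when it is done.

Besides the shell and the picture viewer there is one more tool, called after "Call:" in YAML: its name, and indented under it one key for each argument. play_rows: Moves the arm, as the interface text tells. Its arguments: {"type":"object","properties":{"moves":{"type":"array"},"grip":{"type":"number"},"squeeze":{"type":"number"}},"required":["moves"]}

```bash
mkdir -p pics; ls; python3 - <<'E'
from plant import *
import cv2,numpy as np
for n in("scene","top","wrist"):
    im=camera(n); cv2.imwrite(f"pics/{n}0.png",im[:,:,::-1])
    c=get_calibration(n); print(n,np.round(c["K"],1).tolist(),c["dist_coeffs"],np.round(c["extrinsics"],3).tolist())
s=get_state(); print({k:np.round(v,3).tolist() for k,v in s.items()})
E
```

```text
pics
scene [[441.1, 0.0, 318.3], [0.0, 441.1, 200.9], [0.0, 0.0, 1.0]] [-0.11558116  0.          0.          0.          0.        ] [[0.291, 0.957, 0.008, -133.315], [0.606, -0.178, -0.775, -227.018], [-0.74, 0.231, -0.631, 1566.176], [0.0, 0.0, 0.0, 1.0]]
top [[417.4, 0.0, 314.4], [0.0, 417.4, 201.4], [0.0, 0.0, 1.0]] [-0.09667517  0.          0.          0.          0.        ] [[-0.016, -1.0, -0.003, 20.19], [-0.997, 0.016, -0.072, 518.326], [0.072, 0.002, -0.997, 1096.729], [0.0, 0.0, 0.0, 1.0]]
wrist [[294.2, 0.0, 318.5], [0.0, 294.2, 195.1], [0.0, 0.0, 1.0]] [0.01194029 0.         0.         0.         0.        ] [[0.439, -0.899, -0.002, -574.549], [-0.853, -0.417, 0.313, -40.481], [-0.282, -0.136, -0.95, 381.727], [0.0, 0.0, 0.0, 1.0]]
{'clock': 0.15, 'joints': [-76.038, 9.105, 91.558, 0.001, 79.423, -12.039], 'joint_vel': [0.118, -0.142, -0.25, -0.054, 0.059, -0.053], 'effort': [0.0, -39.638, -33.179, -0.0, 0.005, 0.0], 'ee_pos': [251.927, -516.343, 230.522], 'tcp_rot': [[0.899, 0.438, -0.0], [0.438, -0.899, 0.001], [0.0, -0.001, -1.0]], 'wrist_force': [0.293, -0.49, -0.526], 'wrist_torque': [0.077, 0.005, 0.012], 'opening': 1.004}
```

View pics/scene0.png

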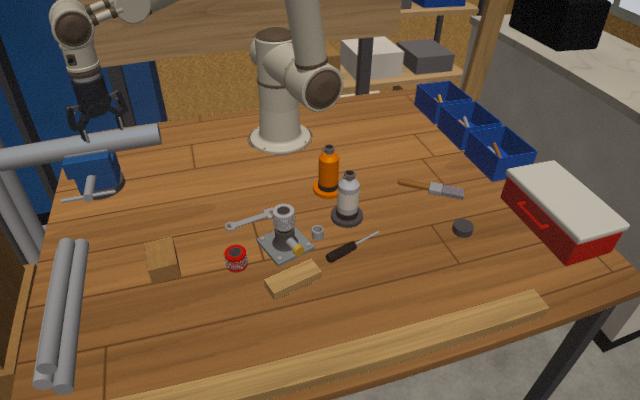

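View pics/top0.png

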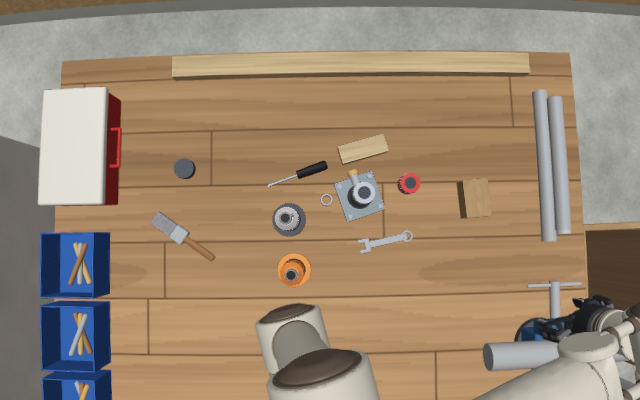

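The scene picture shows the silver collar on the stand (284,213), with the red look-alike lying at (236,257). The grey-white can is at (348,195), with the orange look-alike at (328,170). The top picture shows the stand at (360,195), the grey can at (289,219) and the orange one at (293,270). Next I'll measure them and take enlarged crops.

```bash
cat > h.py <<'E'
from plant import *
import cv2,numpy as np
def ray(n,uv,c=None):
    c=c or get_calibration(n);K=np.array(c["K"]);d=np.array(c["dist_coeffs"]);E=np.array(c["extrinsics"])
    p=cv2.undistortPoints(np.array(uv,float).reshape(-1,1,2),K,d).reshape(-1,2)
    R=E[:3,:3];o=-R.T@E[:3,3]
    return o,(np.c_[p,np.ones(len(p))]@R)
def atz(n,uv,z,c=None):
    o,d=ray(n,uv,c); return o+d*((z-o[2])/d[:,2])[:,None]
def proj(n,P,c=None):
    c=c or get_calibration(n);E=np.array(c["extrinsics"])
    r,_=cv2.Rodrigues(E[:3,:3]); return cv2.projectPoints(np.array(P,float).reshape(-1,1,3),r,E[:3,3],np.array(c["K"]),np.array(c["dist_coeffs"]))[0].reshape(-1,2)
E
python3 - <<'E'
from h import *
for n in("scene","top"):
    im=camera(n)
    for l in("collar_mid","nozzle_top","stand","tube_stub","wrench","driver","offcut","carton","brush","puck"):
        for r in silhouettes(n,l)[:3]:
            v,u=np.nonzero(r["pixels"]); print(n,l,round(r["confidence"],2),np.round(r["rect"]).tolist(),u.mean().round(1),v.mean().round(1),len(u), "z0:",atz(n,[u.mean(),v.mean()],0).round()[0][:2])
    b=(230,130,410,290) if n=="scene" else (250,130,430,300)
    c=im[b[1]:b[3],b[0]:b[2]]
    cv2.imwrite(f"pics/{n}_crop.png",cv2.resize(c,(c.shape[1]*4,c.shape[0]*4) if c.shape[0]<=150 else None,fx=3.5,fy=3.5,interpolation=cv2.INTER_CUBIC)[:,:,::-1])
E
```

```text
scene collar_mid 0.94 [228.0, 245.0, 249.0, 272.0] 235.4 257.8 546 z0: [ 541. -245.]
scene collar_mid 0.77 [274.0, 202.0, 293.0, 231.0] 283.4 216.8 516 z0: [421. -91.]
scene nozzle_top 0.57 [324.0, 144.0, 330.0, 151.0] 328.6 149.0 79 z0: [122. 139.]
scene nozzle_top 0.44 [342.0, 169.0, 356.0, 179.0] 349.8 174.3 94 z0: [282. 157.]
scene stand 0.66 [258.0, 226.0, 315.0, 265.0] 284.6 244.9 1389 z0: [ 530. -114.]
scene tube_stub 0.45 [311.0, 225.0, 320.0, 241.0] 317.4 232.0 156 z0: [508. -18.]
scene wrench 0.64 [227.0, 209.0, 274.0, 229.0] 248.4 219.7 333 z0: [ 406. -187.]
scene driver 0.74 [326.0, 241.0, 355.0, 263.0] 341.0 250.9 318 z0: [593.  20.]
scene offcut 0.79 [266.0, 261.0, 323.0, 301.0] 292.5 278.8 1275 z0: [ 648. -123.]
scene carton 0.93 [146.0, 238.0, 178.0, 284.0] 161.7 260.1 1294 z0: [ 497. -427.]
scene brush 0.57 [402.0, 184.0, 462.0, 199.0] 436.6 188.7 499 z0: [427. 388.]
scene puck 0.8 [451.0, 214.0, 474.0, 236.0] 462.0 227.6 370 z0: [605. 370.]
top collar_mid 0.76 [398.0, 173.0, 420.0, 195.0] 409.3 183.6 339 z0: [ 565. -249.]
top collar_mid 0.63 [351.0, 184.0, 374.0, 20
[... 278 characters left out ...]
]
top tube_stub 0.59 [327.0, 194.0, 332.0, 199.0] 329.3 196.4 11 z0: [533. -29.]
top wrench 0.98 [359.0, 233.0, 411.0, 253.0] 381.6 241.9 408 z0: [ 407. -168.]
top driver 0.91 [271.0, 158.0, 328.0, 185.0] 309.5 169.9 310 z0: [607.  24.]
top driver 0.2 [336.0, 169.0, 384.0, 220.0] 358.1 195.7 1411 z0: [ 534. -107.]
top offcut 0.96 [337.0, 132.0, 390.0, 165.0] 362.9 148.7 951 z0: [ 663. -124.]
top carton 0.9 [458.0, 176.0, 494.0, 222.0] 473.7 198.2 1236 z0: [ 522. -427.]
top brush 0.78 [150.0, 212.0, 218.0, 261.0] 178.3 233.8 836 z0: [437. 386.]
top brush 0.59 [171.0, 156.0, 198.0, 179.0] 183.9 168.1 350 z0: [618. 371.]
top puck 0.77 [172.0, 156.0, 198.0, 180.0] 184.0 168.1 343 z0: [618. 371.]
```

View pics/scene_crop.png

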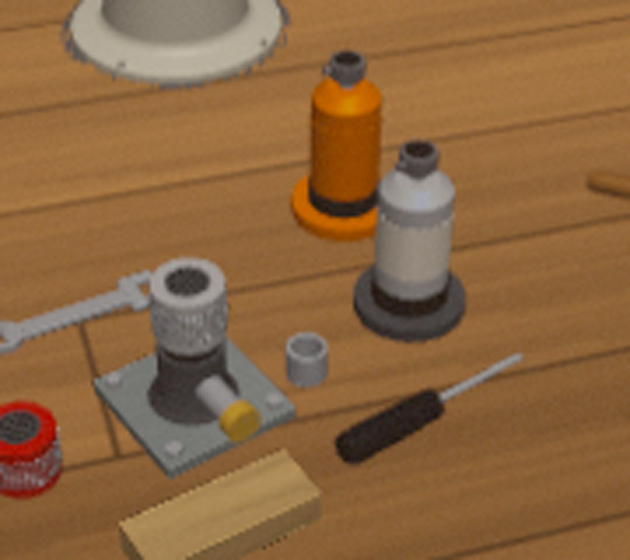

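View pics/top_crop.png

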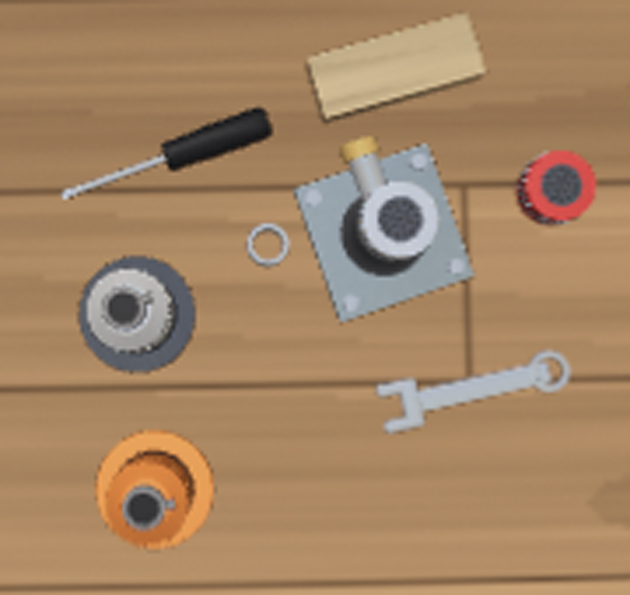

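```bash
python3 - <<'E'
from h import *
print(atz("scene",[[349.5,173],[283.5,210]],0))
for z in(153,145): print("noz",z,atz("scene",[[349,173]],z),atz("top",[[289,219],[286,217.5]],z))
for z in(120,98): print("col",z,atz("scene",[[284,209.5],[283.4,216.8]],z),atz("top",[[363.5,192.5]],z))
print("plate z12", atz("top",[[357.5,195.9]],12))
E
```

```text
[[275.1388912  159.10287947   0.        ]
 [392.88291517 -83.92094801   0.        ]]
noz 153 [[474.22073668  76.41713445 153.        ]] [[468.53295164  71.66449171 153.        ]
 [472.16042207  78.66358222 153.        ]]
noz 145 [[463.78806366  80.66065443 145.        ]] [[468.78248736  72.17430059 145.        ]
 [472.43961993  79.23062327 145.        ]]
col 120 [[ 530.45802729 -110.35919789  120.        ]
 [ 556.28447099 -118.02393845  120.        ]] [[ 531.09778429 -108.37835332  120.        ]]
col 98 [[ 504.9160129  -105.1670974    98.        ]
 [ 531.56139209 -113.07488065   98.        ]] [[ 533.12260434 -110.93864145   98.        ]]
plate z12 [[ 532.10297066 -104.52694646   12.        ]]
```

Candidates in the top picture:
- **Cans:** grey-white can at (286,218), orange can at (291,275). The grey-white one is meant: it is aluminium, not orange, and about 195 mm from the stand.
- **Collars:** silver collar on the stand at (363,192), red one on the bench at (409,183). The silver one is meant.

The crops confirm both choices. I'll move to a viewing pose between them, with the wrist camera.

```bash
python3 - <<'E'
from h import *
s=get_state(); R=np.array(s["tcp_rot"]);E=np.array(get_calibration("wrist")["extrinsics"])
o=-E[:3,:3].T@E[:3,3]; print("cam in tool",R.T@(o-s["ee_pos"]), "view dir in tool",R.T@E[2,:3])
print("shift to (460,60,235)",R.T@(np.array([460,60,235])-s["ee_pos"]))
print("shift to (472,78,215)",R.T@(np.array([472,78,215])-s["ee_pos"]), s["clock"])
E
```

```text
cam in tool [  81.35786434    0.44930413 -143.55307762] view dir in tool [-3.13784751e-01 -2.91388635e-04  9.49494100e-01]
shift to (460,60,235) [ 439.75517898 -427.28116277   -3.68290506]
shift to (472,78,215) [ 458.43092752 -438.20026134   16.31683752] 1.25
```

Call:
play_rows:
  moves:
    - {"translation": [0.028, -0.027, 0], "angular": [0, 0, 0]}
    - {"translation": [0.057, -0.055, 0], "angular": [0, 0, 0]}
    - {"translation": [0.086, -0.083, 0], "angular": [0, 0, 0]}
    - {"translation": [0.115, -0.111, 0], "angular": [0, 0, 0]}
    - {"translation": [0.144, -0.139, 0], "angular": [0, 0, 0]}
  grip: 0
  squeeze: 60

```text
clock: 1.67
ee_pos: [320.8, -327.0, 231.3]
tcp_rot: [[0.899, 0.438, 0.0], [0.438, -0.899, -0.0], [0.0, 0.0, -1.0]]
wrist_force: [1.9, 0.1, 0.9]
opening: 0.303
```

Call:
play_rows:
  moves:
    - {"translation": [0.028, -0.027, 0], "angular": [0, 0, 0]}
    - {"translation": [0.057, -0.055, 0], "angular": [0, 0, 0]}
    - {"translation": [0.086, -0.083, 0], "angular": [0, 0, 0]}
    - {"translation": [0.115, -0.111, 0], "angular": [0, 0, 0]}
    - {"translation": [0.144, -0.139, 0], "angular": [0, 0, 0]}

```text
clock: 2.08
ee_pos: [389.7, -137.2, 231.6]
tcp_rot: [[0.899, 0.437, 0.001], [0.437, -0.899, -0.001], [0.001, 0.001, -1.0]]
wrist_force: [1.1, -0.2, -0.5]
opening: 0.003
```

Call:
play_rows:
  moves:
    - {"translation": [0.028, -0.027, 0], "angular": [0, 0, 0]}
    - {"translation": [0.057, -0.055, 0], "angular": [0, 0, 0]}
    - {"translation": [0.086, -0.083, 0], "angular": [0, 0, 0]}
    - {"translation": [0.115, -0.111, 0], "angular": [0, 0, 0]}
    - {"translation": [0.13, -0.126, 0], "angular": [0, 0, 0]}

```text
clock: 2.5
ee_pos: [452.1, 36.6, 231.8]
tcp_rot: [[0.898, 0.44, 0.002], [0.44, -0.898, 0.0], [0.002, 0.001, -1.0]]
wrist_force: [0.4, -0.2, -0.1]
opening: -0.002
```

```bash
python3 - <<'E'
from h import *
s=get_state();c=get_calibration("wrist");im=camera("wrist");cv2.imwrite("pics/w1.png",im[:,:,::-1])
im=camera("top");cv2.imwrite("pics/t1.png",im[:,:,::-1])
print({k:np.round(v,2).tolist() for k,v in s.items()})
np.save("c1.npy",c,allow_pickle=True)
print(proj("wrist",[[472,78,153],[532,-108,120]],c))
for l in("nozzle_top","collar_mid"):
  for r in silhouettes("wrist",l)[:3]:
    v,u=np.nonzero(r["pixels"]); print(l,round(r["confidence"],2),np.round(r["rect"]).tolist(),u.mean().round(1),v.mean().round(1),len(u))
E
```

```text
{'clock': 2.5, 'joints': [-10.73, -9.72, 110.16, 0.05, 79.43, 53.16], 'joint_vel': [30.75, 15.63, -13.15, -2.03, -1.91, 30.07], 'effort': [-1.67, -27.65, -32.45, 0.2, 0.02, -0.18], 'ee_pos': [452.12, 36.62, 231.8], 'tcp_rot': [[0.9, 0.44, 0.0], [0.44, -0.9, 0.0], [0.0, 0.0, -1.0]], 'wrist_force': [0.43, -0.25, -0.11], 'wrist_torque': [-0.03, -0.02, -0.03], 'opening': -0.0}
[[280.83861461 160.36470916]
 [501.59679001 183.61855559]]
nozzle_top 0.59 [260.0, 138.0, 309.0, 174.0] 281.3 157.0 1318
nozzle_top 0.59 [216.0, 275.0, 244.0, 300.0] 229.6 284.5 414
nozzle_top 0.3 [398.0, 104.0, 509.0, 206.0] 447.1 150.2 6673
collar_mid 0.88 [530.0, 159.0, 597.0, 212.0] 564.6 186.3 2614
collar_mid 0.69 [456.0, 144.0, 536.0, 215.0] 495.0 178.3 3945
```

View pics/w1.png

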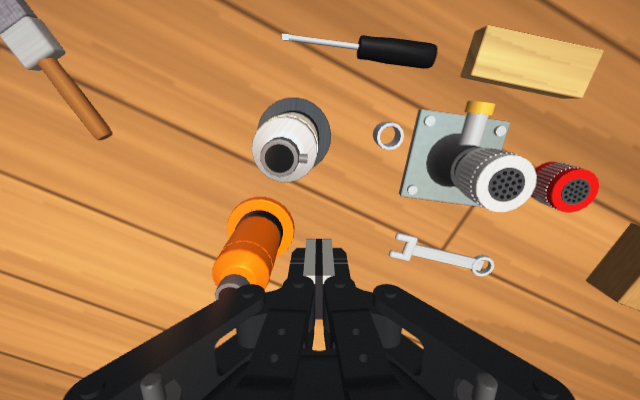

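The wrist picture shows the dark nozzle top at (279,156), the collar top at (507,184) and the red collar at (572,188). The arm was still moving slightly, so I'll retake it at rest.

```bash
python3 - <<'E'
from h import *
s=get_state();c=get_calibration("wrist");im=camera("wrist")
print(s["ee_pos"],s["joint_vel"],s["clock"])
np.save("c1.npy",c,allow_pickle=True);cv2.imwrite("pics/w2full.png",im[:,:,::-1])
print(proj("wrist",[[472,78,153],[532,-108,120]],c))
a=im[110:260,230:390];cv2.imwrite("pics/w2a.png",cv2.resize(a,None,fx=4,fy=4)[:,:,::-1])
a=im[130:250,430:580];cv2.imwrite("pics/w2b.png",cv2.resize(a,None,fx=5,fy=5)[:,:,::-1])
E
```

```text
[451.39591351  33.11720625 231.48515076] [-2.12386007 -0.58205578  0.49146916 -0.04248661  0.07072184 -0.21052693] 2.7
[[276.78654745 157.52570907]
 [498.96729486 180.87608744]]
```

View pics/w2a.png

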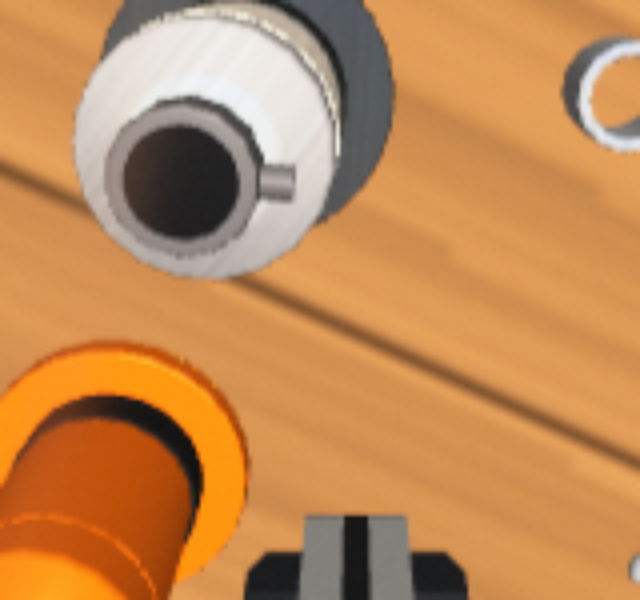

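View pics/w2b.png

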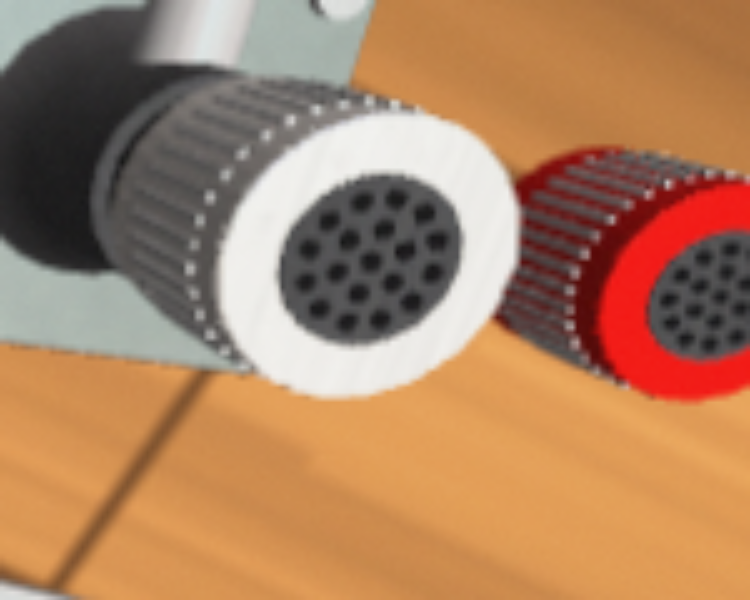

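```bash
python3 - <<'E'
from h import *
c=np.load("c1.npy",allow_pickle=True).item()
N=atz("wrist",[[276,154]],153,c)[0];C=atz("wrist",[[504.2,182]],120,c)[0]
print(N,C,np.hypot(*(N-C)[:2]))
# nozzle ring width check
print(atz("wrist",[[256.5,154],[295,154]],153,c))
print(atz("wrist",[[474,185],[534,179]],120,c))
# scene view
print(proj("scene",[N,C]),proj("top",[N,C]))
s=get_state();R=np.array(s["tcp_rot"])
print("to N, z165",R.T@(np.array([N[0],N[1],165])-s["ee_pos"]))
E
```

```text
[474.22150375  79.61438539 153.        ] [ 533.18744806 -112.82212856  120.        ] 201.2679668720363
[[467.72337941  92.90554158 153.        ]
 [480.55526064  66.65222482 153.        ]]
[[ 519.08955867  -90.2884736   120.        ]
 [ 546.97985364 -134.79485261  120.        ]]
[[350.16419914 172.79945624]
 [283.27472428 210.38223206]] [[285.58491618 216.62786709]
 [365.29802433 191.61705104]]
to N, z165 [ 41.15221376 -32.52215195  66.48187063]
```

The nozzle is about (473.5, 79), with a measured diameter of 29 mm, which fits. I'll move above it and check again.

Call:
play_rows:
  moves:
    - {"translation": [0.015, -0.012, 0.01], "angular": [0, 0, 0]}
    - {"translation": [0.03, -0.024, 0.025], "angular": [0, 0, 0]}
    - {"translation": [0.0405, -0.0325, 0.045], "angular": [0, 0, 0]}
    - {"translation": [0.0405, -0.0325, 0.06], "angular": [0, 0, 0]}
    - {"translation": [0.0405, -0.0325, 0.064], "angular": [0, 0, 0]}

```text
clock: 3.17
ee_pos: [471.9, 78.5, 164.8]
tcp_rot: [[0.9, 0.436, -0.004], [0.436, -0.9, -0.001], [-0.004, -0.001, -1.0]]
wrist_force: [-0.4, 0.2, 0.5]
opening: 0.002
```

```bash
python3 - <<'E'
from h import *
camera("top")
s=get_state();im=camera("wrist");print(s["ee_pos"],s["wrist_force"])
a=im[150:350,220:420];cv2.imwrite("pics/w3.png",cv2.resize(a,None,fx=3,fy=3)[:,:,::-1])
im=camera("scene");a=im[120:220,300:400];cv2.imwrite("pics/s3.png",cv2.resize(a,None,fx=6,fy=6,interpolation=cv2.INTER_CUBIC)[:,:,::-1])
E
```

```text
[472.06238157  78.30694114 165.28116442] [-1.41597615 -0.36298842  0.24466556]
```

View pics/w3.png

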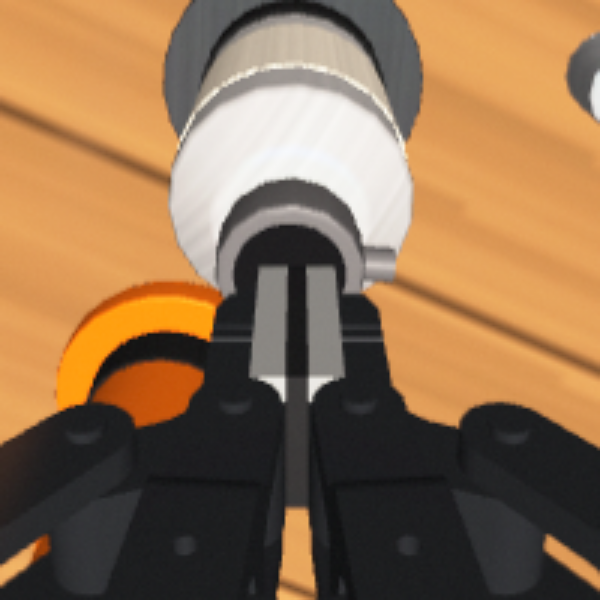

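View pics/s3.png

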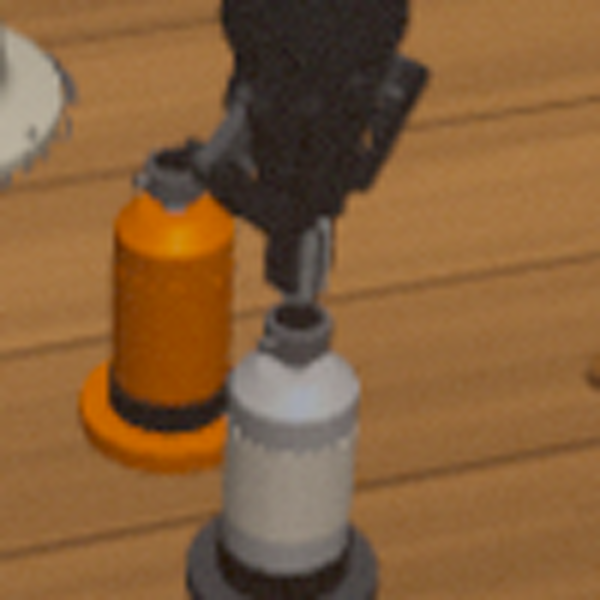

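The tip sits centred over the cap: in the wrist crop the finger gap is at x=297 and the cap centre at x=292. I'll press down in stages.

Call:
play_rows:
  moves:
    - {"translation": [0.001, 0, 0.004], "angular": [0, 0, 0]}
    - {"translation": [0.001, 0, 0.008], "angular": [0, 0, 0]}
    - {"translation": [0.001, 0, 0.011], "angular": [0, 0, 0]}
    - {"translation": [0.001, 0, 0.013], "angular": [0, 0, 0]}
    - {"translation": [0.001, 0, 0.014], "angular": [0, 0, 0]}

```text
clock: 3.73
ee_pos: [474.4, 78.6, 153.6]
tcp_rot: [[0.9, 0.435, 0.001], [0.435, -0.9, -0.001], [0.0, 0.002, -1.0]]
wrist_force: [-0.2, 0.4, 0.8]
opening: -0.003
```

Call:
play_rows:
  moves:
    - {"translation": [0, 0, 0.001], "angular": [0, 0, 0]}
    - {"translation": [0, 0, 0.002], "angular": [0, 0, 0]}
    - {"translation": [0, 0, 0.003], "angular": [0, 0, 0]}

```text
clock: 3.98
ee_pos: [474.5, 78.6, 150.8]
tcp_rot: [[0.9, 0.436, 0.001], [0.436, -0.9, -0.002], [0.0, 0.002, -1.0]]
wrist_force: [-0.7, -0.6, 1.9]
opening: -0.001
```

Call:
play_rows:
  moves:
    - {"translation": [0, 0, 0.001], "angular": [0, 0, 0]}
    - {"translation": [0, 0, 0.002], "angular": [0, 0, 0]}
    - {"translation": [0, 0, 0.003], "angular": [0, 0, 0]}

```text
clock: 4.23
ee_pos: [474.5, 78.6, 148.0]
tcp_rot: [[0.9, 0.436, 0.001], [0.436, -0.9, -0.002], [0.0, 0.002, -1.0]]
wrist_force: [-2.5, -0.6, 4.1]
opening: 0.002
```

Call:
play_rows:
  moves:
    - {"translation": [0, 0, 0.001], "angular": [0, 0, 0]}
    - {"translation": [0, 0, 0.002], "angular": [0, 0, 0]}
    - {"translation": [0, 0, 0.003], "angular": [0, 0, 0]}

```text
clock: 4.48
ee_pos: [474.7, 78.6, 146.7]
tcp_rot: [[0.9, 0.436, 0.001], [0.436, -0.9, -0.002], [-0.0, 0.002, -1.0]]
wrist_force: [-10.1, -0.1, 21.1]
opening: 0.003
```

The force jumped from 4 to 21 N at z=146.7, so the cap is on its stop, fully down. I'll hold one row, then release.

Call:
play_rows:
  moves:
    - {"translation": [0, 0, 0.0], "angular": [0, 0, 0]}
    - {"translation": [0, 0, 0.0], "angular": [0, 0, 0]}
    - {"translation": [0, 0, -0.01], "angular": [0, 0, 0]}
    - {"translation": [0, 0, -0.03], "angular": [0, 0, 0]}
    - {"translation": [0, 0, -0.05], "angular": [0, 0, 0]}

```text
clock: 4.9
ee_pos: [474.0, 78.7, 196.7]
tcp_rot: [[0.9, 0.436, -0.001], [0.436, -0.9, -0.002], [-0.002, 0.001, -1.0]]
wrist_force: [0.0, 0.2, 0.5]
opening: 0.004
```

```bash
python3 - <<'E'
from h import *
im=camera("scene");a=im[120:220,300:400];cv2.imwrite("pics/s4.png",cv2.resize(a,None,fx=6,fy=6,interpolation=cv2.INTER_CUBIC)[:,:,::-1])
s=get_state();R=np.array(s["tcp_rot"]);print(s["ee_pos"],s["joints"],s["wrist_force"],R.T@(np.array([532.5,-110.5,205])-s["ee_pos"]))
E
```

```text
[476.98794789  78.57053363 201.82820894] [-4.94471269e+00 -3.66512362e+00  1.08111709e+02 -9.86485554e-02
  7.51153907e+01  5.92289832e+01] [1.16070177 1.01816799 2.77621109] [-32.46910478 194.3699958   -2.31880197]
```

View pics/s4.png

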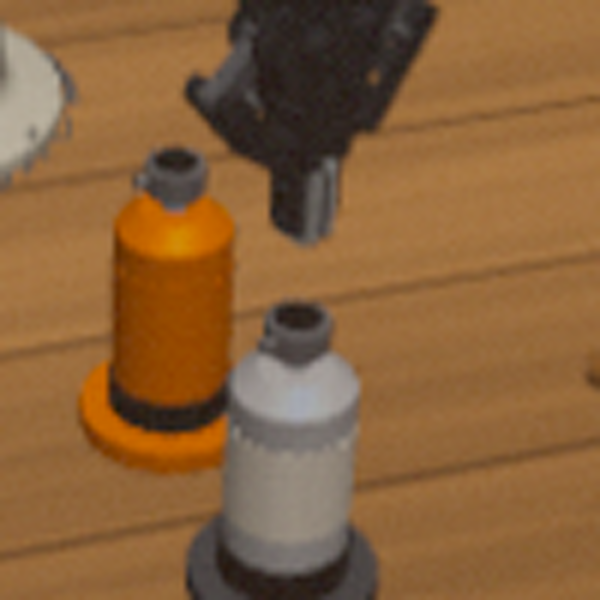

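The picture shows the cap back up at (299,330), at the same height as before. I'll go above the collar and open the gripper.

Call:
play_rows:
  moves:
    - {"translation": [-0.0065, 0.039, 0], "angular": [0, 0, 0]}
    - {"translation": [-0.013, 0.078, 0], "angular": [0, 0, 0]}
    - {"translation": [-0.0195, 0.117, 0], "angular": [0, 0, 0]}
    - {"translation": [-0.026, 0.156, 0], "angular": [0, 0, 0]}
    - {"translation": [-0.0325, 0.1945, 0], "angular": [0, 0, 0]}
  grip: 0.085

```text
clock: 5.37
ee_pos: [533.0, -112.6, 202.8]
tcp_rot: [[0.9, 0.436, 0.008], [0.436, -0.9, -0.003], [0.006, 0.006, -1.0]]
wrist_force: [1.3, 0.2, 0.3]
opening: 0.708
```

```bash
python3 - <<'E'
from h import *
camera("top");camera("top");camera("top")
s=get_state();c=get_calibration("wrist");im=camera("wrist");print(s["ee_pos"],s["joint_vel"],s["opening"],s["clock"])
np.save("c2.npy",c,allow_pickle=True)
print(proj("wrist",[[532.5,-110.5,120]],c))
a=im[120:360,170:470];cv2.imwrite("pics/w4.png",cv2.resize(a,None,fx=2.5,fy=2.5)[:,:,::-1])
for r in silhouettes("wrist","collar_mid")[:3]:
    v,u=np.nonzero(r["pixels"]); print(round(r["confidence"],2),np.round(r["rect"]).tolist(),u.mean().round(1),v.mean().round(1),len(u))
E
```

```text
[ 532.92563096 -113.00704154  202.5124376 ] [ 3.27079932 -1.62365181  2.29590839  0.98852068  1.03538005  0.66144122] 0.9512284052711357 5.5167
[[314.46298298 202.62233434]]
0.89 [400.0, 175.0, 460.0, 228.0] 431.1 199.4 2375
0.88 [284.0, 161.0, 347.0, 234.0] 315.7 197.1 3680
0.46 [1.0, 153.0, 62.0, 197.0] 28.4 176.5 2293
```

View pics/w4.png

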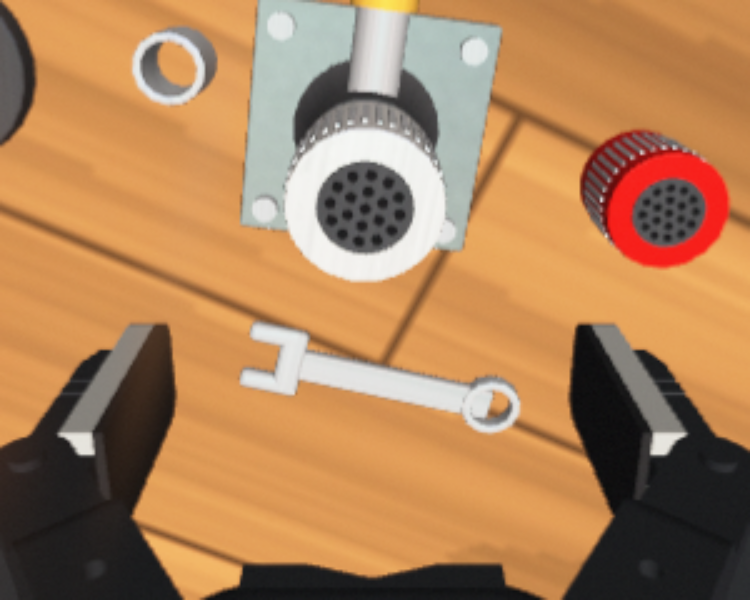

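The collar top is at full-frame (316,203), against (314.5,202.6) predicted from my estimate, so I'll take it as (532.8, -111.2). The jaws straddle it, about 1.5 mm off. I'll descend with that correction.

Call:
play_rows:
  moves:
    - {"translation": [0.0007, -0.0016, 0.025], "angular": [0, 0, 0]}
    - {"translation": [0.0007, -0.0016, 0.055], "angular": [0, 0, 0]}
    - {"translation": [0.0007, -0.0016, 0.085], "angular": [0, 0, 0]}
    - {"translation": [0.0007, -0.0016, 0.11], "angular": [0, 0, 0]}
    - {"translation": [0.0007, -0.0016, 0.122], "angular": [0, 0, 0]}

```text
clock: 6.03
ee_pos: [530.5, -105.8, 76.8]
tcp_rot: [[0.899, 0.438, 0.002], [0.438, -0.899, 0.001], [0.002, -0.0, -1.0]]
wrist_force: [-1.1, 1.5, 0.2]
opening: 0.995
```

```bash
python3 - <<'E'
from h import *
im=camera("scene");a=im[150:270,220:340];cv2.imwrite("pics/s5.png",cv2.resize(a,None,fx=5,fy=5,interpolation=cv2.INTER_CUBIC)[:,:,::-1])
im=camera("wrist");cv2.imwrite("pics/w5.png",im[:,:,::-1])
s=get_state();R=np.array(s["tcp_rot"]);print(s["ee_pos"],s["wrist_force"],R.round(4).tolist(),R.T@(np.array([532.8,-111.2,80])-s["ee_pos"]))
E
```

```text
[ 531.10503833 -106.54270334   78.08785142] [-0.59189089 -0.28778528  0.55196513] [[0.8994, 0.4372, 0.0022], [0.4372, -0.8994, 0.0008], [0.0023, 0.0002, -1.0]] [-0.50744659  4.93001659 -1.9123425 ]
```

View pics/s5.png

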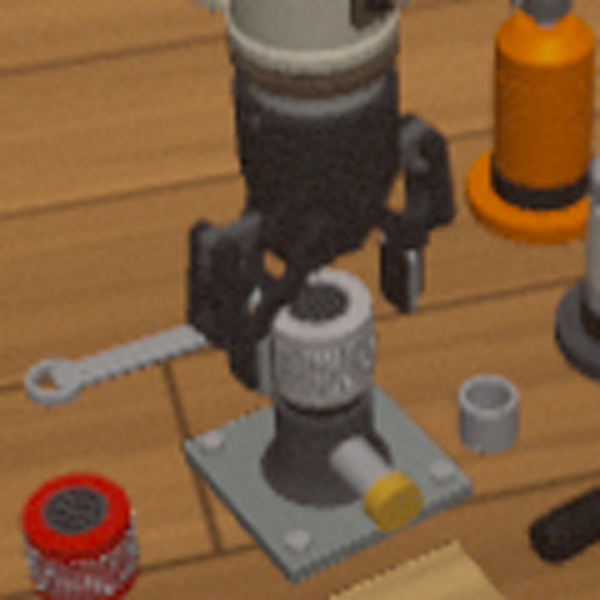

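View pics/w5.png

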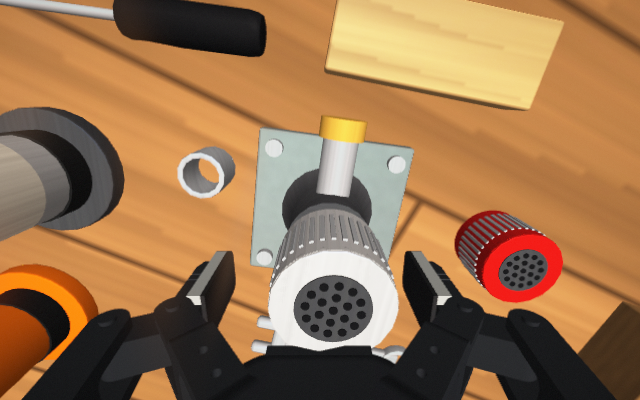

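The wrist view shows the collar centre at x=333 and the finger midpoint at x=318, so the tool is about 5.5 mm off in y. I'll correct and let it settle before gripping.

Call:
play_rows:
  moves:
    - {"translation": [-0.0003, 0.003, -0.001], "angular": [0, 0, 0]}
    - {"translation": [-0.0003, 0.0055, -0.001], "angular": [0, 0, 0]}
    - {"translation": [-0.0003, 0.0055, -0.001], "angular": [0, 0, 0]}
    - {"translation": [-0.0003, 0.0055, -0.001], "angular": [0, 0, 0]}

```text
clock: 6.47
ee_pos: [534.5, -112.3, 80.8]
tcp_rot: [[0.899, 0.437, 0.005], [0.437, -0.899, -0.0], [0.004, 0.003, -1.0]]
wrist_force: [-0.3, 0.4, -0.6]
opening: 0.998
```

```bash
python3 - <<'E'
from h import *
im=camera("wrist");cv2.imwrite("pics/w6.png",im[200:400,150:500,::-1])
s=get_state();c=get_calibration("wrist")
print(s["ee_pos"],s["wrist_force"],proj("wrist",[[532.8,-111.2,120],[533.2,-112,120]],c))
E
```

```text
[ 534.13773601 -112.10600602   80.40966379] [ 0.16204093  0.70899305 -0.69983138] [[314.33847811 302.25196637]
 [316.45544174 302.22966845]]
```

View pics/w6.png

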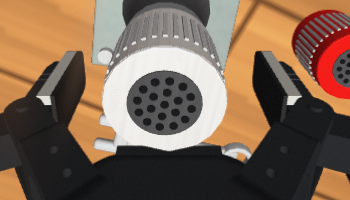

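Now centred (collar disc at 314,303). I'll close gently.

Call:
play_rows:
  moves:
    - {"translation": [-0.0008, -0.0006, 0], "angular": [0, 0, 0]}
    - {"translation": [-0.0008, -0.0006, 0], "angular": [0, 0, 0]}
    - {"translation": [-0.0008, -0.0006, 0], "angular": [0, 0, 0]}
    - {"translation": [-0.0008, -0.0006, 0], "angular": [0, 0, 0]}
    - {"translation": [-0.0008, -0.0006, 0], "angular": [0, 0, 0]}
  grip: 0.04
  squeeze: 40

```text
clock: 6.93
ee_pos: [533.5, -112.1, 80.9]
tcp_rot: [[0.899, 0.437, 0.005], [0.437, -0.899, -0.001], [0.004, 0.003, -1.0]]
wrist_force: [-0.6, -0.2, 3.4]
opening: 0.625
```

```bash
python3 - <<'E'
from h import *
im=camera("wrist");cv2.imwrite("pics/w7.png",im[:,:,::-1])
s=get_state();print(s["ee_pos"],s["wrist_force"],s["wrist_torque"],s["opening"],np.round(s["tcp_rot"],4).tolist(),s["joints"])
E
```

```text
[ 533.5228761  -112.09829693   80.92202811] [-0.31415987  0.19664429  3.74868989] [-0.00326758  0.06346055 -0.05244082] 0.6236049079695388 [[0.8994, 0.437, 0.0051], [0.437, -0.8995, -0.0005], [0.0044, 0.0027, -1.0]] [-24.62465854  14.14344889 103.84113564   0.10657727  61.73579714
  39.41219862]
```

View pics/w7.png

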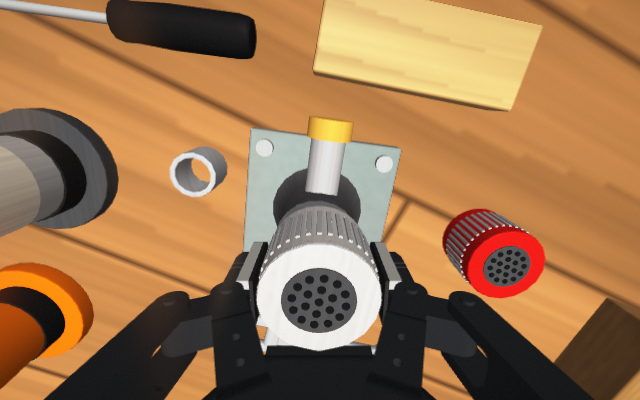

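The grip holds (opening 53 mm, side forces near zero). I'll turn clockwise (+z) with a light downward bias.

Call:
play_rows:
  moves:
    - {"translation": [0, 0, 0.001], "angular": [0, 0, 5]}
    - {"translation": [0, 0, 0.001], "angular": [0, 0, 10]}
    - {"translation": [0, 0, 0.001], "angular": [0, 0, 15]}
    - {"translation": [0, 0, 0.001], "angular": [0, 0, 15]}

```text
clock: 7.32
ee_pos: [533.5, -112.1, 80.2]
tcp_rot: [[0.982, 0.187, 0.005], [0.187, -0.982, -0.0], [0.005, 0.001, -1.0]]
wrist_force: [-1.4, 1.1, 5.9]
opening: 0.626
```

Call:
play_rows:
  moves:
    - {"translation": [0, 0, 0.002], "angular": [0, 0, 4]}
    - {"translation": [0, 0, 0.002], "angular": [0, 0, 8]}
    - {"translation": [0, 0, 0.002], "angular": [0, 0, 12]}
    - {"translation": [0, 0, 0.002], "angular": [0, 0, 12]}

```text
clock: 7.65
ee_pos: [532.9, -111.8, 77.4]
tcp_rot: [[1.0, -0.021, 0.003], [-0.021, -1.0, 0.0], [0.003, -0.0, -1.0]]
wrist_force: [-0.3, 0.4, -2.1]
opening: 0.626
```

At 27° of turn the collar dropped freely: z fell 3.5 mm and the force went to about -2 N, the collar's own weight. I'll follow it down.

Call:
play_rows:
  moves:
    - {"translation": [0, 0, 0.001], "angular": [0, 0, 0]}
    - {"translation": [0, 0, 0.002], "angular": [0, 0, 0]}
    - {"translation": [0, 0, 0.003], "angular": [0, 0, 0]}
    - {"translation": [0, 0, 0.004], "angular": [0, 0, 0]}

```text
clock: 7.98
ee_pos: [532.7, -111.6, 73.0]
tcp_rot: [[1.0, -0.019, 0.003], [-0.019, -1.0, 0.001], [0.003, -0.001, -1.0]]
wrist_force: [-0.8, 0.3, 1.4]
opening: 0.628
```

Call:
play_rows:
  moves:
    - {"translation": [0, 0, 0.001], "angular": [0, 0, 0]}
    - {"translation": [0, 0, 0.002], "angular": [0, 0, 0]}
    - {"translation": [0, 0, 0.003], "angular": [0, 0, 0]}

```text
clock: 8.23
ee_pos: [532.8, -111.7, 70.4]
tcp_rot: [[1.0, -0.019, 0.003], [-0.019, -1.0, 0.001], [0.003, -0.001, -1.0]]
wrist_force: [-2.5, 0.9, 4.6]
opening: 0.63
```

At z=73 the seal began to push back, as expected 8 mm down, and the force is now rising. I'll push on to home with more squeeze.

Call:
play_rows:
  moves:
    - {"translation": [0, 0, 0.001], "angular": [0, 0, 0]}
    - {"translation": [0, 0, 0.002], "angular": [0, 0, 0]}
    - {"translation": [0, 0, 0.003], "angular": [0, 0, 0]}
  squeeze: 70

```text
clock: 8.48
ee_pos: [532.8, -111.7, 67.6]
tcp_rot: [[1.0, -0.019, 0.003], [-0.019, -1.0, 0.0], [0.003, -0.001, -1.0]]
wrist_force: [-4.1, 2.0, 5.6]
opening: 0.625
```

Call:
play_rows:
  moves:
    - {"translation": [0, 0, 0.001], "angular": [0, 0, 0]}
    - {"translation": [0, 0, 0.002], "angular": [0, 0, 0]}

```text
clock: 8.65
ee_pos: [532.8, -111.7, 67.2]
tcp_rot: [[1.0, -0.019, 0.002], [-0.019, -1.0, 0.001], [0.002, -0.001, -1.0]]
wrist_force: [-10.4, 4.3, 22.5]
opening: 0.621
```

A hard stop: 22.5 N at z=67.2, after 13.7 mm of the expected 14 mm. I'll hold and check.

Call:
play_rows:
  moves:
    - {"translation": [0, 0, 0.001], "angular": [0, 0, 0]}
    - {"translation": [0, 0, 0.001], "angular": [0, 0, 0]}
    - {"translation": [0, 0, 0.001], "angular": [0, 0, 0]}

```text
clock: 8.9
ee_pos: [532.8, -111.7, 67.3]
tcp_rot: [[1.0, -0.018, 0.002], [-0.018, -1.0, 0.0], [0.002, -0.001, -1.0]]
wrist_force: [-6.0, 3.0, 10.9]
opening: 0.619
```

```bash
python3 - <<'E'
from h import *
im=camera("scene");a=im[130:280,220:380];cv2.imwrite("pics/s8.png",cv2.resize(a,None,fx=4,fy=4,interpolation=cv2.INTER_CUBIC)[:,:,::-1])
im=camera("wrist");cv2.imwrite("pics/w8.png",im[:,:,::-1])
for i in range(2):
  camera("top");s=get_state();print(s["clock"],s["ee_pos"],s["wrist_force"],s["opening"])
c=get_calibration("wrist");print(proj("wrist",[[532.8,-111.2,106],[532.8,-111.2,120]],c))
E
```

```text
9.05 [ 532.79878721 -111.71293501   67.27998555] [-5.75727362  1.64624164 11.12384357] 0.6246207800636738
9.1 [ 532.7910562  -111.67793445   67.25992694] [-6.48614464  2.39727951 12.13835872] 0.6201210180394221
[[317.31543    299.64779571]
 [317.14945479 323.70172583]]
```

View pics/s8.png

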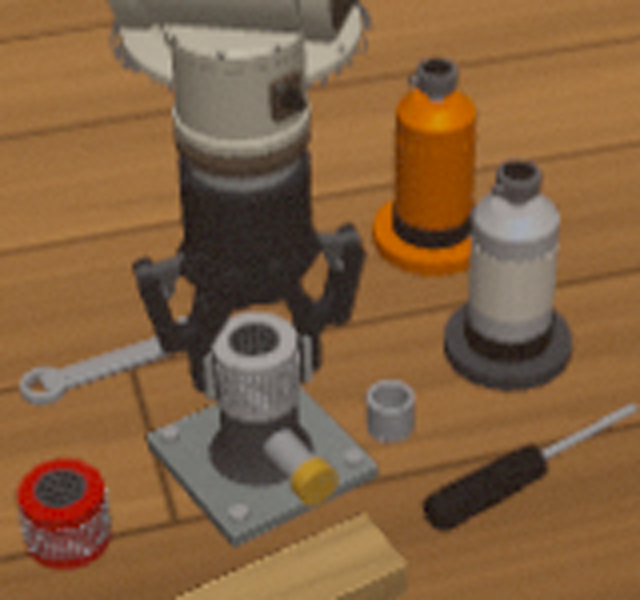

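View pics/w8.png

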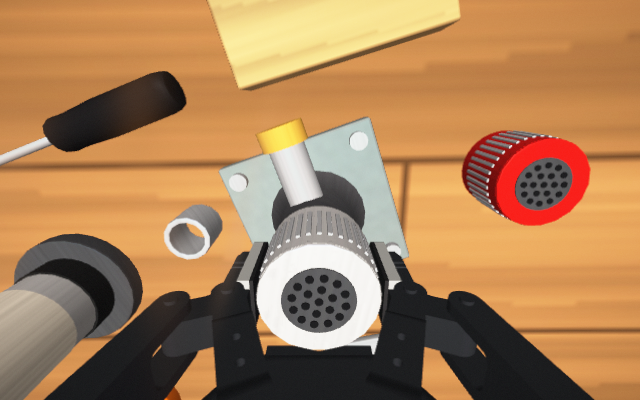

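The wrist view puts the collar top at row 300, against 299.6 predicted for home height (106), so there was no slip in the grip. The scene view shows the bystanders unmoved and the nozzle up. I'll add a little push for margin, then hand in.

Call:
play_rows:
  moves:
    - {"translation": [0, 0, 0.0015], "angular": [0, 0, 0]}
    - {"translation": [0, 0, 0.0015], "angular": [0, 0, 0]}
    - {"translation": [0, 0, 0.0015], "angular": [0, 0, 0]}
    - {"translation": [0, 0, 0.0015], "angular": [0, 0, 0]}

```text
clock: 9.43
ee_pos: [532.8, -111.7, 67.3]
tcp_rot: [[1.0, -0.018, 0.001], [-0.018, -1.0, 0.001], [0.001, -0.001, -1.0]]
wrist_force: [-7.9, 2.7, 14.1]
opening: 0.62
```

```bash
python3 - <<'E'
from h import *
s=get_state();print(s["clock"],s["ee_pos"],s["wrist_force"],s["opening"])
if s["ee_pos"][2]<67.6 and s["wrist_force"][2]>9: print(hand_in())
E
```

```text
9.4333 [ 532.81965642 -111.66739344   67.2630048 ] [-7.93625022  2.68930789 14.091472  ] 0.6195247527685405
the job is handed in; nothing more can be done
None
```

I oiled the coupling and seated the collar, then handed the job in at 9.4 s with the gripper still holding the collar home. No verdict was reported.

- **Nozzle:** I pressed the grey can's nozzle cap onto its stop, where the force rose from 4 to 21 N. I then released it, and the scene picture showed it back up.
- **Collar:** I turned the silver collar about 27° clockwise. It dropped over the pins, met the seal 8 mm down, and I pushed it on to a hard stop.
- **Last checks:** The collar had gone down 13.7 mm of the expected 14. The push was 14 N at the end, and the grip was closed on it (opening about 53 mm, squeeze 70 N). The collar's top showed at the home height in the wrist camera, and the tool was within 0.2° of vertical. In the pictures the nozzle was up and the bystanders had not visibly moved.
- **Disagreements:** My estimates of the collar's axis differed by about 2 mm between cameras, which is within the calibration. Joint values such as the seal and nozzle travel cannot be read directly, so I inferred them from height and force.

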